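# Tap the brass nut blank for the proofing press

## Robot

A 7-joint arm with a two-finger parallel gripper is mounted at the origin on the work surface. World frame = base frame: x ahead of the robot, y to its left, z up, the work surface at z = 0. Lengths are in m, angles in degrees, forces in N, time in s.
With the tool pointing down it reaches from about 0.375 to 0.925 m from the base axis. Payload 3.1 kg.
Tool frame: the origin (TCP) lies at the very end of the fingers, on their centre line; the grasp point (between the pads) lies 19 mm behind it; y points along the fingers, x is the direction in which the jaws open and shut, and the axes are right-handed (so a half turn about y gives the same grasp; the last joint's range is limited). The gripper opens to 85 mm and grips with 20 to 120 N. Pads are 22 mm wide; open, the fingers measure 114 mm over their backs; the gripper's body (76 mm by 85 mm) begins 54 mm behind the grasp point. The pads swing forward as they close: fully open they stand 13 mm farther back than shut.
Start: joints at [-76.822, 21.939, 2.515, 91.553, -1.026, 66.532, -2.859], TCP at [0.209, 0.615, 0.231] pointing down, gripper open.
Joint ranges: [-149.38, 149.38], [-23.57, 123.04], [-84.95, 90], [0, 143.3], [-89.99, 269.99], [3.08, 112.72], [-163.45, 163.45]. Speed limits (degrees/s): [159.86, 159.86, 180, 180, 180, 180, 180].

## Interface

Orientations are given as a 3x3 rotation matrix whose columns are the frame's x, y, z axes.
In Python, from bench import * gives the robot as it stands.
- The arm moves only by the tool step_arm, never from a script. Its arguments are lists of equal length, an entry for each row: "gripper": the closure, from 0 (fully open) to 1 (shut); "travel": the shift along the tool's x, y, z in cm, a list of three; "twist": the turn, a rotation vector about the tool's x, y, z in degrees, a list of three. A call has 1 to 12 rows; each row shifts and turns the commanded pose from where the row before left it, along the tool's axes as they then stand; what a row does not reach is not made up. A row lasts 1/10 s, in which the tool goes at most 50 mm and 8.59 degrees, less where a joint would pass 70% of its speed; a pose out of reach is approached as far as the arm can. A call is refused whole if a number of a shift passes 5 or a number of a turn 8.59, either way. A call with a gripper value outside its range is refused whole. The fingers move at their own pace and stop on an object; "force" is the grip in N (left out, the last holds). Time passes only in rows, so rows that do not move let the fingers close. It gives the time, the measured TCP pose, the force and the opening at its end, in the units of the state.
- get_state(): the state, without advancing time (a new reading comes with each control period).
- capture(name): name is "scene" or "top" or "wrist"; returns (picture, depth): 480x640x3 uint8, red, green, blue; 480x640 float32, m along the optical axis (not along the pixel's ray), 0 where there is no reading.
- camera_params(name): a dict with "fovy" (degrees; the focal length in pixels is half the picture's height over the tangent of half this angle, whatever the lens; pixels are square), "cx", "cy" (the principal point, pixels), "origin" and "rotation" of the camera in the world. Camera axes: x right, y up, looking along -z (the intrinsics and any distortion apply to the point x, -y, -z); pixel columns grow to the right and rows downward; lengths in m; the calibration is good to about 2 mm. A picture is of the moment at which its call begins: read the wrist's pose just before it. camera_params takes no time and is no camera call; for the wrist camera it gives the pose at the moment of the call.
- hand_in(): hands the job in, once; it reports no verdict.
Trained networks look in the newest picture that a camera, given by its name, has taken for a name from the list of things; names that differ only in an ending like _2 or _b are one class to them, and where a whole thing is asked for, a point or a joint stands for the part that bears it (a point fixed in the world has none). Each returns a list of dicts, best first, with "confidence" (0 to 1); they miss things now and then, are a little off and sometimes report something else, mostly with a low value. They report only what shows in the picture. A call takes as long as a camera call. They do not tell look-alikes from the thing itself.
- regions_of(camera, target): "mask" (480x640 bool, what is visible of it) and "bbox" ([left, top, width, height] in pixels, round what is visible of it).
The state is a dict: "time_s": time; "joint_pos": joint angles; "qvel": joint speeds; "effort": joint torques, N m; "tool_pos": TCP position; "eef_rot": TCP orientation; "wrist_force": force on the tool from outside, world axes, zero at the start; "ft_torque": the same for the moment, N m; "gripper_width": finger opening in m.
Only numpy, scipy, OpenCV 4.12 (cv2) and the standard library are available. Lean on these libraries where they do the work, as an engineer would, in place of code of your own. Each camera call takes 0.05 s, during which the arm holds its last target. There are 200 camera calls.

## Task

In the print studio, cut the thread in the brass nut blank with the tap crank that has the orange knob: turn it clockwise (seen from above) half a turn forward to the yellow mark, pause, a quarter turn back to the black mark, pause, then half a turn forward again until the arm points at the green mark and the red collar sits on the blank. Let go and leave the crank there; do not turn the crank with the blue knob, which is finished.

Things in the scene. Friction and masses are not known exactly. Their poses are not given: they have to be found in the camera images.
- tap_station: Fixed round grey base, 160 mm wide, 14 thick, with a brass nut blank (46 mm wide, top 44 mm up) in dark jaws. Origin: centre of its underside, on the bench; z is the axis of tap and crank. Marks 71 mm from the axis, clockwise from above: white (start) at its +x, black (1/4 turn) -y, yellow (1/2) -x, green (3/4, full depth) +y. Left or right of a like station with blue knob and aluminium blank.
- orange_knob (a point): Centre of the upright orange crank knob, 120 mm up at the start. Knob: round, 25 mm diameter, from 92 to 145 mm up, 50 mm from the tap's axis; it revolves freely on the crank, so a gripper carrying it round need not turn. The steel arm under it tops out at 89 mm, the hub on the axis (30 mm wide) at 94 mm. Knob, arm and tap sink 8 mm per full turn forward.
- tap_crank (a joint): Crank angle, rad: 0 at the start (arm at the white mark), growing clockwise from above; 1.57 at black, 3.14 at yellow, 4.71 at green, where the red collar on the tap meets the blank (hard stop at 4.80). Needs about 3 N at the knob and stays where it is left.
- other_crank (a joint): Angle, rad, of the like crank with the blue knob on the other station (same sizes, crank 6 mm lower); 0 at the start. It turns as easily and is to stay as it is.
There are look-alikes about, which are no part of the job. Leave any turquoise look-alike of the part that bears other_crank alone.

How it is judged (in metres and radians):
On the way, in this order (a step that is already met when the one before it is completed fails the run):
1. the orange crank pauses half a turn forward (3.14 rad within 0.35) (value of joint tap_crank between 2.79 and 3.49 rad and velocity of joint tap_crank between -0.25 and 0.25 rad/s), for 0.1 s.
2. then it pauses a quarter turn back (1.57 rad within 0.35) (value of joint tap_crank between 1.22 and 1.92 rad and velocity of joint tap_crank between -0.25 and 0.25 rad/s), for 0.1 s.
At the end, for the whole second after the job is handed in: The orange crank rests at full depth, at the green mark (4.71 rad, no more than 0.26 short of it), released; the blue crank is where it was, within 0.15 rad (value of joint tap_crank above 4.45 rad and velocity of joint tap_crank between -0.05 and 0.05 rad/s and value of joint other_crank between -0.15 and 0.15 rad); the robot touches nothing.
It fails at once if the finished crank with the blue knob is turned by more than 0.15 rad (value of joint other_crank above 0.15 rad or value of joint other_crank below -0.15 rad).
It also fails if it takes over 51 s, if anything falls off the work surface, if the arm or the gripper's body presses on something with over 40 N, if the wrist force passes 120 N, or if a joint passes its speed limit or range.

## Working session

There is one attempt and no reset: what is moved stays moved. The work goes in short steps, Python scripts to look and compute and a tool call to move; the robot and the scene stay as the last step left them, time stands still between calls to the robot, and variables do not carry over. Pictures are saved under pics/ and viewed, on a budget of 10 in all, crops included, one or two more only if the job needs it, and the job is handed in when it is done.

Besides the shell and the picture viewer there is one more tool, called after "Emit:" as name(argument=value, ...), one argument or row to a line, values as JSON. step_arm: Moves the arm, as the interface text tells. Its arguments: {"type":"object","properties":{"gripper":{"type":"array","items":{"type":"number"}},"travel":{"type":"array","items":{"type":"array","items":{"type":"number"}}},"twist":{"type":"array","items":{"type":"array","items":{"type":"number"}}},"force":{"type":"number"}},"required":["gripper","travel","twist"]}

```bash
mkdir -p pics; ls; cat > h.py <<'E'
import numpy as np, cv2
from bench import *
def w(cam,u,v,d,P=None):
    P=P or camera_params(cam); f=240/np.tan(np.radians(P['fovy']/2))
    p=np.stack([(u-P['cx'])/f*d,-(v-P['cy'])/f*d,-d],-1)
    return p@np.array(P['rotation']).T+np.array(P['origin'])
def save(n,im): cv2.imwrite('pics/'+n+'.png',im[:,:,::-1])
E
python3 - <<'E'
from h import *
for c in ['top','scene']:
    im,d=capture(c); save(c,im); np.save(c+'_d.npy',d)
    P=camera_params(c);print(c,P)
    for t in ['orange_knob','tap_station','tap_crank','other_crank']:
        for r in regions_of(c,t)[:4]:
            m=r['mask']&(d>0); v,u=np.nonzero(m)
            if len(u)==0: continue
            p=w(c,u,v,d[m],P); print(t,round(r['confidence'],2),r['bbox'],np.median(p,0).round(3),p[:,2].max().round(3),im[m].mean(0).round())
print(get_state())
E
```

```text
pics
top {'fovy': 49.431751129350125, 'cx': 323.06701750901516, 'cy': 246.0345104506378, 'origin': array([0.41089945, 0.08148956, 0.89694922]), 'rotation': array([[-0.0225942 ,  0.98102826, -0.19254363],
       [-0.99956799, -0.02578841, -0.01409927],
       [-0.01879718,  0.19214189,  0.98118712]])}
orange_knob 0.84 [451.1, 246.0, 43.3, 44.2] [ 0.525 -0.135  0.096] 0.148 [105.  79.  62.]
tap_station 0.8 [422.3, 236.1, 99.5, 98.0] [ 0.506 -0.146  0.016] 0.148 [103. 101.  92.]
tap_crank 0.87 [450.9, 250.8, 47.7, 38.4] [ 0.527 -0.138  0.095] 0.148 [104.  80.  63.]
other_crank 0.92 [232.0, 79.5, 19.7, 61.5] [0.804 0.222 0.09 ] 0.143 [57. 69. 89.]
other_crank 0.76 [129.6, 290.5, 35.7, 49.8] [0.47  0.36  0.089] 0.142 [62. 76. 96.]
other_crank 0.74 [136.7, 166.5, 25.9, 53.5] [0.667 0.366 0.089] 0.143 [58. 71. 90.]
other_crank 0.67 [272.9, 205.2, 21.5, 54.5] [0.597 0.154 0.089] 0.142 [66. 78. 99.]
scene {'fovy': 51.292360762771075, 'cx': 319.78356334292613, 'cy': 242.4083548173857, 'origin': array([ 1.19699477, -0.21257752,  0.58729992]), 'rotation': array([[ 0.41890272, -0.51842671,  0.745
[... 811 characters left out ...]
66.5321291 ,  -2.85860981]), 'qvel': array([-0.118017  ,  0.03573217,  0.09197815, -0.08462722, -0.15243352,
        0.11389302, -0.06123595]), 'effort': array([-8.60859109e-04, -4.32928383e+01,  1.02140352e+00, -2.49576741e+01,
        1.03869024e-02,  3.24169254e-03, -6.06632739e-06]), 'tool_pos': array([0.20923841, 0.61537963, 0.23125399]), 'eef_rot': array([[ 3.21887702e-01, -3.09705996e-05, -9.46777855e-01],
       [ 9.46777854e-01, -4.84513237e-05,  3.21887703e-01],
       [-5.58416955e-05, -9.99999998e-01,  1.37263926e-05]]), 'wrist_force': array([-0.55752669, -0.25721421, -0.17355178]), 'ft_torque': array([-0.03891324, -0.05305512,  0.00749946]), 'gripper_width': 0.08517060424363557}
```

View pics/top.png

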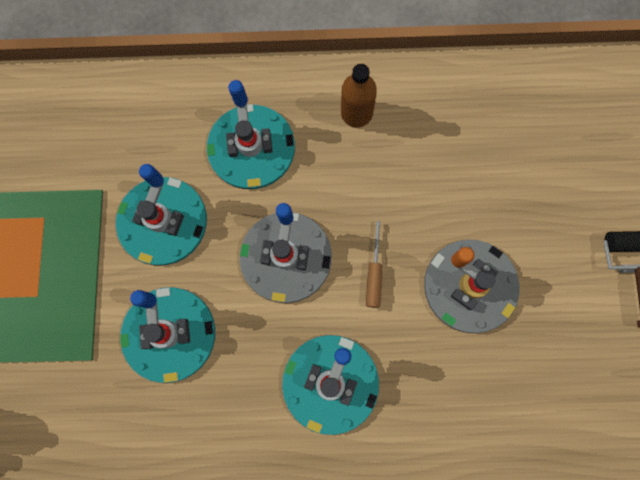

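```bash
python3 - <<'E'
from h import *
im=cv2.imread('pics/top.png'); cv2.imwrite('pics/crop.png',cv2.resize(im[205:365,390:590],None,fx=4,fy=3.7,interpolation=cv2.INTER_CUBIC)[:600])
P=camera_params('top'); d=np.load('top_d.npy'); rgb=im[:,:,::-1].astype(float)
hsv=cv2.cvtColor(im,cv2.COLOR_BGR2HSV)
V,U=np.mgrid[:480,:640]
W=w('top',U,V,d,P); np.save('W.npy',W)
reg=(U>410)&(U<540)&(V>210)&(V<350)&(d>0)
base=reg&(abs(W[...,2]-.014)<.004)
print('base',base.sum(),W[base].min(0),W[base].max(0))
c,r=cv2.minEnclosingCircle(W[base][:,:2].astype(np.float32));print(c,r)
sel=reg&(W[...,2]>.138); print('knob top',sel.sum(),W[sel].mean(0),W[sel].min(0),W[sel].max(0))
E
```

```text
base 5031 [ 0.43016736 -0.23639161  0.01007118] [ 0.58864746 -0.07679385  0.01799781]
(0.5093396902084351, -0.15656545758247375) 0.08004763722419739
knob top 218 [ 0.53968479 -0.11592573  0.14432416] [ 0.52841613 -0.12849814  0.13833626] [ 0.55234451 -0.10474175  0.14828425]
```

View pics/crop.png

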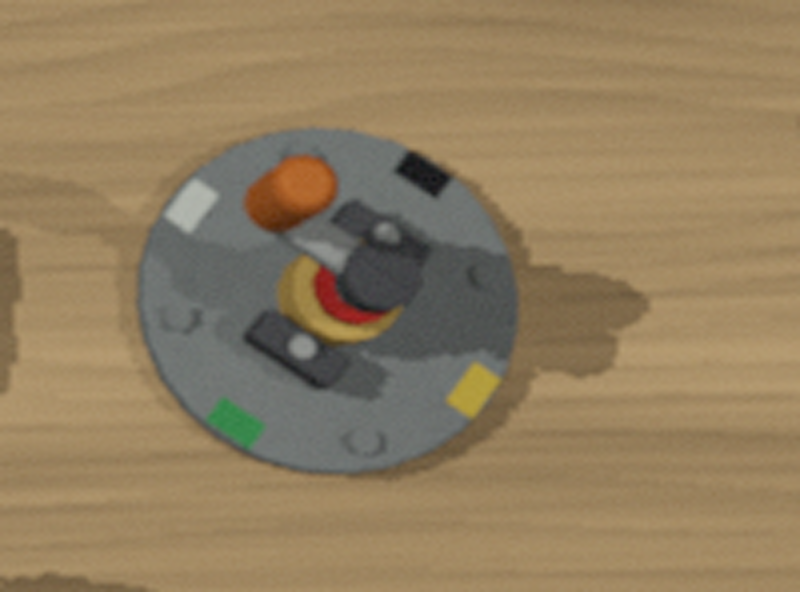

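The only orange crank is at (470,285) in the top view: grey base, brass blank, orange knob. The blue ones are at (287,255), which is grey and finished, plus four turquoise look-alikes. The crop confirms white at the start, then black, yellow and green clockwise. Now I'll move above the knob.

Emit:
step_arm(
  gripper=[0,0,0,0,0,0,0,0,0,0,0,0],
  travel=[
    [-2.44,0,-2.29],
    [-2.44,0,-2.29],
    [-2.44,0,-2.29],
    [-2.44,0,-2.29],
    [-2.44,0,-2.29],
    [-2.44,0,-2.29],
    [-2.44,0,-2.29],
    [-2.44,0,-2.29],
    [-2.44,0,-2.29],
    [-2.44,0,-2.29],
    [-2.44,0,-2.29],
    [-2.44,0,-2.29],
  ],
  twist=[
    [0,0,0],
    [0,0,0],
    [0,0,0],
    [0,0,0],
    [0,0,0],
    [0,0,0],
    [0,0,0],
    [0,0,0],
    [0,0,0],
    [0,0,0],
    [0,0,0],
    [0,0,0],
  ],
  force=30,
)

```text
time_s: 1.7
tool_pos: [0.3757, 0.2485, 0.2316]
eef_rot: [[0.322, 0.001, -0.947], [0.947, 0.001, 0.322], [0.001, -1.0, -0.0]]
wrist_force: [0.3, -0.1, -0.0]
gripper_width: 0.0853
```

Emit:
step_arm(
  gripper=[0,0,0,0,0,0,0,0,0,0,0,0],
  travel=[
    [-2.44,0,-2.29],
    [-2.44,0,-2.29],
    [-2.44,0,-2.29],
    [-2.44,0,-2.29],
    [-2.44,0,-2.29],
    [-2.44,0,-2.29],
    [-2.44,0,-2.29],
    [-2.44,0,-2.29],
    [-2.44,0,-2.29],
    [-2.44,0,-2.29],
    [-2.44,0,-2.29],
    [0,0,0],
  ],
  twist=[
    [0,0,0],
    [0,0,0],
    [0,0,0],
    [0,0,0],
    [0,0,0],
    [0,0,0],
    [0,0,0],
    [0,0,0],
    [0,0,0],
    [0,0,0],
    [0,0,0],
    [0,0,0],
  ],
)

```text
time_s: 2.9
tool_pos: [0.5284, -0.0915, 0.2322]
eef_rot: [[0.33, 0.003, -0.944], [0.944, -0.004, 0.33], [-0.003, -1.0, -0.004]]
wrist_force: [0.4, 0.3, -0.3]
gripper_width: 0.0856
```

```bash
python3 - <<'E'
from h import *
P=camera_params('wrist'); im,d=capture('wrist'); save('wr1',im)
s=get_state(); print(s['time_s'],s['tool_pos'],s['joint_pos'].round(1),s['eef_rot'].round(3).tolist())
V,U=np.mgrid[:480,:640]; W=w('wrist',U,V,d,P)
near=(d>0)&(np.hypot(W[...,0]-.509,W[...,1]+.157)<.1)
base=near&(abs(W[...,2]-.014)<.004); print(base.sum(),cv2.minEnclosingCircle(W[base][:,:2].astype(np.float32)))
hsv=cv2.cvtColor(im,cv2.COLOR_RGB2HSV)
k=near&(W[...,2]>.135)&(hsv[...,0]<15)&(hsv[...,1]>150)
if k.sum(): print(k.sum(),W[k].mean(0),W[k].min(0),W[k].max(0),cv2.minEnclosingCircle(W[k][:,:2].astype(np.float32)))
for n,m in dict(white=base&(hsv[...,1]<40)&(hsv[...,2]>150),yellow=base&(abs(hsv[...,0]-24.)<6)&(hsv[...,1]>130),green=base&(abs(hsv[...,0]-65.)<15)&(hsv[...,1]>100)).items():
    if m.sum(): q=np.median(W[m],0); print(n,m.sum(),q,np.degrees(np.arctan2(q[1]+.1566,q[0]-.5093)),np.hypot(q[1]+.1566,q[0]-.5093))
E
```

```text
2.95 [ 0.52767587 -0.08856129  0.23171248] [-29.5  10.6  38.7 108.9  -7.4  62.9  83. ] [[0.327, 0.001, -0.945], [0.945, -0.002, 0.327], [-0.001, -1.0, -0.001]]
19267 ((0.5108181834220886, -0.1551317274570465), 0.07999373972415924)
1282 [ 0.53953952 -0.11398581  0.14268184] [ 0.52930817 -0.12653784  0.13503081] [ 0.55297795 -0.10325549  0.14621585] ((0.5410351157188416, -0.11457649618387222), 0.012234828434884548)
white 372 [ 0.55445719 -0.09880175  0.0145845 ] 51.99984533945973 0.07334718371905258
yellow 431 [ 0.46749274 -0.21064975  0.01469207] -127.72180668190234 0.06833170670904043
green 457 [ 0.45500996 -0.11114159  0.01467563] 140.05971329332772 0.0708087243886453
```

View pics/wr1.png

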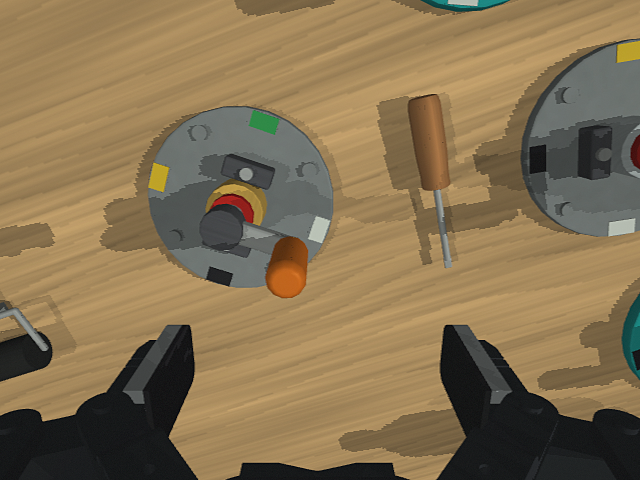

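Emit:
step_arm(
  gripper=[0,0,0,0,0,0,0,0,0,0],
  travel=[
    [-2.42,0,-2.22],
    [0,0,0],
    [0,2,0],
    [0,2,0],
    [0,2,0],
    [0,2,0],
    [0,2,0],
    [0,2.3,0],
    [0,0,0],
    [0,0,0],
  ],
  twist=[
    [0,0,0],
    [0,0,0],
    [0,0,0],
    [0,0,0],
    [0,0,0],
    [0,0,0],
    [0,0,0],
    [0,0,0],
    [0,0,0],
    [0,0,0],
  ],
)

```text
time_s: 3.95
tool_pos: [0.5402, -0.1142, 0.1083]
eef_rot: [[0.321, -0.001, -0.947], [0.947, 0.001, 0.321], [0.0, -1.0, 0.001]]
wrist_force: [0.2, -0.3, -0.6]
gripper_width: 0.0855
```

Well placed; closing.

Emit:
step_arm(
  gripper=[1,1,1,1,1,1,1,1],
  travel=[
    [0,0,0],
    [0,0,0],
    [0,0,0],
    [0,0,0],
    [0,0,0],
    [0,0,0],
    [0,0,0],
    [0,0,0],
  ],
  twist=[
    [0,0,0],
    [0,0,0],
    [0,0,0],
    [0,0,0],
    [0,0,0],
    [0,0,0],
    [0,0,0],
    [0,0,0],
  ],
  force=30,
)

```text
time_s: 4.75
tool_pos: [0.541, -0.1158, 0.1088]
eef_rot: [[0.322, 0.001, -0.947], [0.947, -0.0, 0.322], [0.0, -1.0, -0.001]]
wrist_force: [-0.3, 0.4, 5.7]
gripper_width: 0.024
```

```bash
python3 - <<'E'
from h import *
s=get_state(); print(s['tool_pos'],s['wrist_force'],s['gripper_width'])
R=np.array([[.322,0,-.947],[.947,0,.322],[0,-1,0]])
def path(a0,a1,n):
    a=np.linspace(a0,a1,n+1); t=np.radians(52.6-a)
    p=np.c_[5*np.cos(t),5*np.sin(t),-.8*a/360]
    q=(p@R); c=q-q[0]
    r=np.round(c,2); print(a0,a1,np.diff(r,axis=0).round(2).tolist())
path(0,90,12);path(90,180,12);path(180,90,12);path(90,180,12);path(180,270,12)
E
```

```text
[ 0.54099075 -0.11575448  0.10880465] [-0.31316997  0.40556687  5.66681822] 0.024023757860608886
0 90 [[-0.25, 0.02, -0.6], [-0.32, 0.01, -0.57], [-0.4, 0.02, -0.52], [-0.46, 0.02, -0.47], [-0.52, 0.01, -0.4], [-0.57, 0.02, -0.32], [-0.6, 0.02, -0.26], [-0.63, 0.01, -0.17], [-0.65, 0.02, -0.08], [-0.66, 0.02, 0.0], [-0.64, 0.01, 0.08], [-0.64, 0.02, 0.17]]
90 180 [[-0.6, 0.02, 0.25], [-0.57, 0.01, 0.32], [-0.52, 0.02, 0.4], [-0.47, 0.02, 0.46], [-0.4, 0.01, 0.52], [-0.32, 0.02, 0.57], [-0.26, 0.02, 0.6], [-0.17, 0.01, 0.63], [-0.08, 0.02, 0.65], [0.0, 0.02, 0.66], [0.08, 0.01, 0.64], [0.17, 0.02, 0.64]]
180 90 [[-0.17, -0.02, -0.63], [-0.08, -0.01, -0.65], [0.0, -0.02, -0.66], [0.09, -0.02, -0.64], [0.17, -0.01, -0.64], [0.25, -0.02, -0.6], [0.33, -0.02, -0.56], [0.4, -0.01, -0.52], [0.46, -0.02, -0.46], [0.52, -0.02, -0.4], [0.57, -0.01, -0.33], [0.6, -0.02, -0.25]]
90 180 [[-0.6, 0.02, 0.25], [-0.57, 0.01, 0.32], [-0.52, 0.02, 0.4], [-0.47, 0.02, 0.46], [-0.4, 0.01, 0.52], [-0.32, 0.02, 0.57], [-0.26, 0.02, 0.6], [-0.17, 0.01, 0.63], [-0.08, 0.02, 0.65], [0.0, 0.02, 0.66], [0.08, 0.01, 0.64], [0.17, 0.02, 0.64]]
180 270 [[0.25, 0.02, 0.6], [0.32, 0.01, 0.57], [0.4, 0.02, 0.52], [0.46, 0.02, 0.47], [0.52, 0.01, 0.4], [0.57, 0.02, 0.32], [0.6, 0.02, 0.26], [0.63, 0.01, 0.17], [0.65, 0.02, 0.08], [0.66, 0.02, 0.0], [0.64, 0.01, -0.08], [0.64, 0.02, -0.17]]
```

Emit:
step_arm(
  gripper=[1,1,1,1,1,1,1,1,1,1,1,1],
  travel=[
    [-0.25,0.02,-0.6],
    [-0.32,0.01,-0.57],
    [-0.4,0.02,-0.52],
    [-0.46,0.02,-0.47],
    [-0.52,0.01,-0.4],
    [-0.57,0.02,-0.32],
    [-0.6,0.02,-0.26],
    [-0.63,0.01,-0.17],
    [-0.65,0.02,-0.08],
    [-0.66,0.02,0.0],
    [-0.64,0.01,0.08],
    [-0.64,0.02,0.17],
  ],
  twist=[
    [0,0,0],
    [0,0,0],
    [0,0,0],
    [0,0,0],
    [0,0,0],
    [0,0,0],
    [0,0,0],
    [0,0,0],
    [0,0,0],
    [0,0,0],
    [0,0,0],
    [0,0,0],
  ],
)

```text
time_s: 5.95
tool_pos: [0.5518, -0.1833, 0.1069]
eef_rot: [[0.32, 0.003, -0.947], [0.947, 0.003, 0.32], [0.004, -1.0, -0.002]]
wrist_force: [1.6, 3.4, 4.1]
gripper_width: 0.0238
```

Emit:
step_arm(
  gripper=[1,1,1,1,1,1,1,1,1,1,1,1],
  travel=[
    [-0.6,0.02,0.25],
    [-0.57,0.01,0.32],
    [-0.52,0.02,0.4],
    [-0.47,0.02,0.46],
    [-0.4,0.01,0.52],
    [-0.32,0.02,0.57],
    [-0.26,0.02,0.6],
    [-0.17,0.01,0.63],
    [-0.08,0.02,0.65],
    [0.0,0.02,0.66],
    [0.08,0.01,0.64],
    [0.17,0.02,0.64],
  ],
  twist=[
    [0,0,0],
    [0,0,0],
    [0,0,0],
    [0,0,0],
    [0,0,0],
    [0,0,0],
    [0,0,0],
    [0,0,0],
    [0,0,0],
    [0,0,0],
    [0,0,0],
    [0,0,0],
  ],
)

```text
time_s: 7.15
tool_pos: [0.4801, -0.196, 0.1048]
eef_rot: [[0.322, 0.002, -0.947], [0.947, -0.002, 0.322], [-0.001, -1.0, -0.003]]
wrist_force: [4.2, 0.6, 5.8]
gripper_width: 0.024
```

Emit:
step_arm(
  gripper=[1,1,1,1,1,1,1,1],
  travel=[
    [0,0,0],
    [0,0,0],
    [0,0,0],
    [0,0,0],
    [0,0,0],
    [0,0,0],
    [0,0,0],
    [0,0,0],
  ],
  twist=[
    [0,0,0],
    [0,0,0],
    [0,0,0],
    [0,0,0],
    [0,0,0],
    [0,0,0],
    [0,0,0],
    [0,0,0],
  ],
)

```text
time_s: 7.95
tool_pos: [0.4791, -0.1953, 0.1047]
eef_rot: [[0.322, -0.0, -0.947], [0.947, -0.0, 0.322], [-0.0, -1.0, 0.0]]
wrist_force: [2.1, -0.7, 8.3]
gripper_width: 0.0237
```

```bash
python3 - <<'E'
from h import *
s=get_state(); print(s['tool_pos'],s['wrist_force'],s['qvel'].round(2))
p=s['tool_pos']-np.array([.51,-.1555,0]); print(52.6-np.degrees(np.arctan2(p[1],p[0])),np.hypot(*p[:2]))
im,d=capture('scene'); save('s2',cv2.resize(im[190:370,90:330],None,fx=3,fy=3))
E
```

```text
[ 0.47913203 -0.19534118  0.10466411] [ 2.12497203 -0.67675616  8.29251274] [ 0.01 -0.08  0.02 -0.02 -0.04 -0.07  0.1 ]
180.367650754967 0.05039990926270799
```

View pics/s2.png

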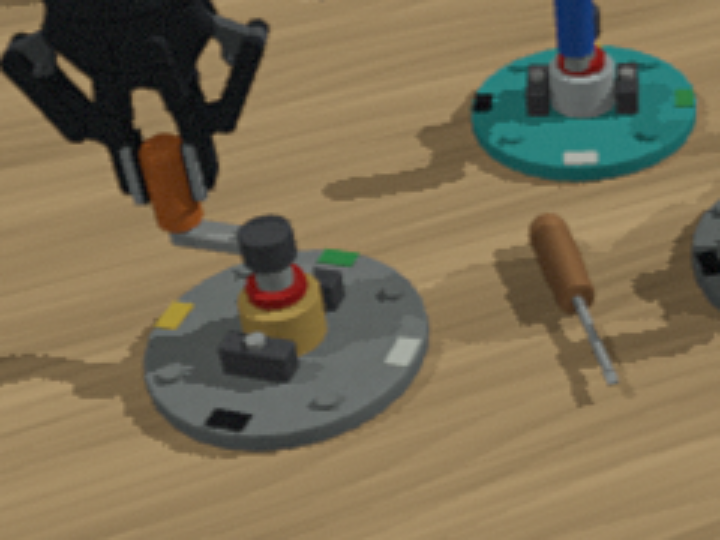

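The picture shows the knob held at (170,180) with the arm over the yellow mark, so the first pause is made. Next is the quarter turn back.

Emit:
step_arm(
  gripper=[1,1,1,1,1,1,1,1,1,1,1,1],
  travel=[
    [-0.17,-0.02,-0.63],
    [-0.08,-0.01,-0.65],
    [0.0,-0.02,-0.66],
    [0.09,-0.02,-0.64],
    [0.17,-0.01,-0.64],
    [0.25,-0.02,-0.6],
    [0.33,-0.02,-0.56],
    [0.4,-0.01,-0.52],
    [0.46,-0.02,-0.46],
    [0.52,-0.02,-0.4],
    [0.57,-0.01,-0.33],
    [0.6,-0.02,-0.25],
  ],
  twist=[
    [0,0,0],
    [0,0,0],
    [0,0,0],
    [0,0,0],
    [0,0,0],
    [0,0,0],
    [0,0,0],
    [0,0,0],
    [0,0,0],
    [0,0,0],
    [0,0,0],
    [0,0,0],
  ],
)

```text
time_s: 9.2
tool_pos: [0.5462, -0.1901, 0.1066]
eef_rot: [[0.325, -0.005, -0.946], [0.946, -0.004, 0.325], [-0.006, -1.0, 0.003]]
wrist_force: [-2.4, -4.0, 8.3]
gripper_width: 0.0241
```

Emit:
step_arm(
  gripper=[1,1,1,1,1,1,1,1],
  travel=[
    [0,0,0],
    [0,0,0],
    [0,0,0],
    [0,0,0],
    [0,0,0],
    [0,0,0],
    [0,0,0],
    [0,0,0],
  ],
  twist=[
    [0,0,0],
    [0,0,0],
    [0,0,0],
    [0,0,0],
    [0,0,0],
    [0,0,0],
    [0,0,0],
    [0,0,0],
  ],
)

```text
time_s: 10.0
tool_pos: [0.5473, -0.1889, 0.1066]
eef_rot: [[0.324, -0.003, -0.946], [0.946, -0.003, 0.324], [-0.004, -1.0, 0.002]]
wrist_force: [0.3, -2.4, 8.7]
gripper_width: 0.0242
```

```bash
python3 - <<'E'
from h import *
s=get_state(); print(s['tool_pos'],s['wrist_force'],s['qvel'].round(2))
p=s['tool_pos']-np.array([.51,-.1555,0]); print(52.6-np.degrees(np.arctan2(p[1],p[0])),np.hypot(*p[:2]))
im,d=capture('scene'); save('s3',cv2.resize(im[190:370,90:330],None,fx=3,fy=3))
E
```

```text
[ 0.54727941 -0.18891466  0.1066254 ] [ 0.27620923 -2.36678286  8.74640714] [ 0.    0.02  0.    0.05 -0.02 -0.07 -0.09]
94.47083385043695 0.050062895541687545
```

View pics/s3.png

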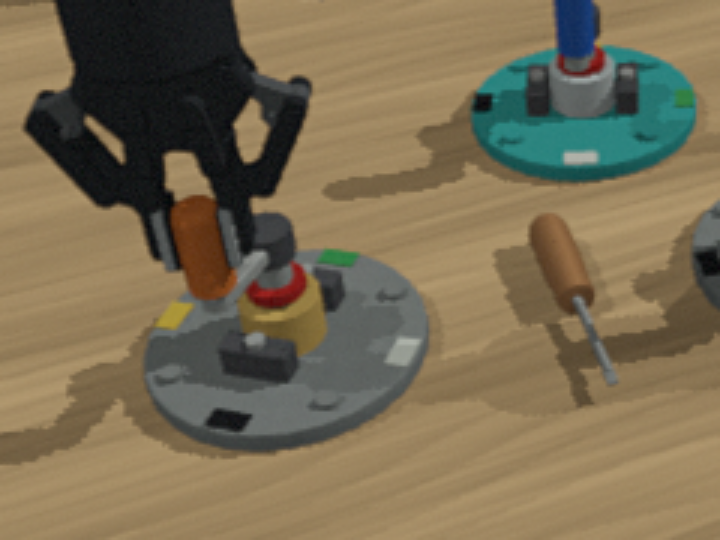

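At the black mark, about 94°, and holding still. Now forward to green.

Emit:
step_arm(
  gripper=[1,1,1,1,1,1,1,1,1,1,1,1],
  travel=[
    [-0.6,0.02,0.25],
    [-0.57,0.01,0.32],
    [-0.52,0.02,0.4],
    [-0.47,0.02,0.46],
    [-0.4,0.01,0.52],
    [-0.32,0.02,0.57],
    [-0.26,0.02,0.6],
    [-0.17,0.01,0.63],
    [-0.08,0.02,0.65],
    [0.0,0.02,0.66],
    [0.08,0.01,0.64],
    [0.17,0.02,0.64],
  ],
  twist=[
    [0,0,0],
    [0,0,0],
    [0,0,0],
    [0,0,0],
    [0,0,0],
    [0,0,0],
    [0,0,0],
    [0,0,0],
    [0,0,0],
    [0,0,0],
    [0,0,0],
    [0,0,0],
  ],
)

```text
time_s: 11.25
tool_pos: [0.4799, -0.1959, 0.1048]
eef_rot: [[0.322, 0.002, -0.947], [0.947, -0.002, 0.322], [-0.001, -1.0, -0.002]]
wrist_force: [4.4, 0.6, 5.0]
gripper_width: 0.0239
```

Emit:
step_arm(
  gripper=[1,1,1,1,1,1,1,1,1,1,1,1],
  travel=[
    [0.25,0.02,0.6],
    [0.32,0.01,0.57],
    [0.4,0.02,0.52],
    [0.46,0.02,0.47],
    [0.52,0.01,0.4],
    [0.57,0.02,0.32],
    [0.6,0.02,0.26],
    [0.63,0.01,0.17],
    [0.65,0.02,0.08],
    [0.66,0.02,0],
    [0.64,0.01,-0.08],
    [0.64,0.02,-0.17],
  ],
  twist=[
    [0,0,0],
    [0,0,0],
    [0,0,0],
    [0,0,0],
    [0,0,0],
    [0,0,0],
    [0,0,0],
    [0,0,0],
    [0,0,0],
    [0,0,0],
    [0,0,0],
    [0,0,0],
  ],
)

```text
time_s: 12.45
tool_pos: [0.4679, -0.1274, 0.1026]
eef_rot: [[0.323, -0.004, -0.946], [0.946, -0.002, 0.323], [-0.004, -1.0, 0.003]]
wrist_force: [-2.1, -3.1, 13.4]
gripper_width: 0.0238
```

Emit:
step_arm(
  gripper=[1,1,1,1,1],
  travel=[
    [0,0,0],
    [0,0,0],
    [0,0,0],
    [0,0,0],
    [0,0,0],
  ],
  twist=[
    [0,0,0],
    [0,0,0],
    [0,0,0],
    [0,0,0],
    [0,0,0],
  ],
)

```text
time_s: 12.95
tool_pos: [0.4686, -0.1263, 0.1026]
eef_rot: [[0.323, -0.003, -0.947], [0.947, -0.001, 0.323], [-0.002, -1.0, 0.002]]
wrist_force: [-0.4, -0.6, 11.3]
gripper_width: 0.024
```

```bash
python3 - <<'E'
from h import *
s=get_state(); print(s['tool_pos'],s['wrist_force'],s['qvel'].round(2))
p=s['tool_pos']-np.array([.51,-.1555,0]); print(52.6-np.degrees(np.arctan2(p[1],p[0])),np.hypot(*p[:2]))
im,d=capture('scene'); save('s4',cv2.resize(im[190:370,90:330],None,fx=3,fy=3))
E
```

```text
[ 0.46863345 -0.1262653   0.10258365] [-0.39094189 -0.5797527  11.27250336] [ 0.09 -0.06 -0.1  -0.02 -0.05 -0.01 -0.06]
-92.15026644710431 0.050654313883367504
```

View pics/s4.png

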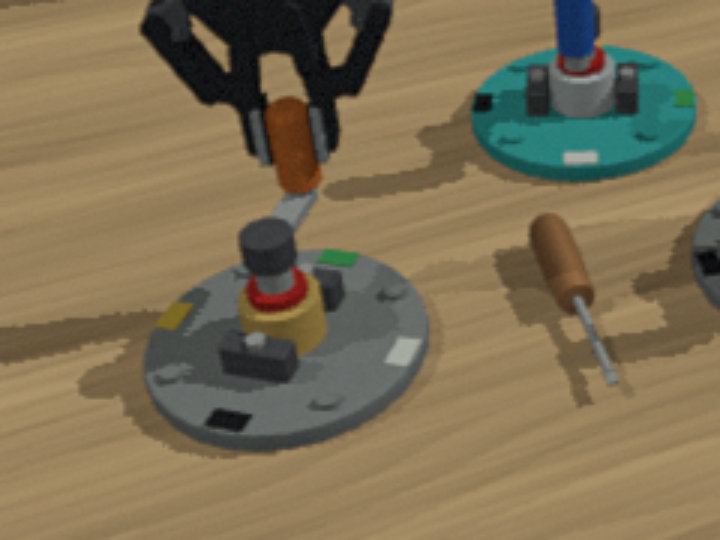

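267.9° and still. I'll nudge it about 3° for margin, then open and lift.

Emit:
step_arm(
  gripper=[1,1,1,1,0,0,0,0,0,0,0,0],
  travel=[
    [0.15,0,-0.05],
    [0.15,0,-0.06],
    [0,0,0],
    [0,0,0],
    [0,0,0],
    [0,0,0],
    [0,0,0],
    [0,0,0],
    [0,0,0],
    [0,0,0],
    [0,0,0],
    [0,0,0],
  ],
  twist=[
    [0,0,0],
    [0,0,0],
    [0,0,0],
    [0,0,0],
    [0,0,0],
    [0,0,0],
    [0,0,0],
    [0,0,0],
    [0,0,0],
    [0,0,0],
    [0,0,0],
    [0,0,0],
  ],
)

```text
time_s: 14.2
tool_pos: [0.4724, -0.1224, 0.1023]
eef_rot: [[0.322, -0.0, -0.947], [0.947, -0.0, 0.322], [-0.0, -1.0, 0.0]]
wrist_force: [-0.1, 0.1, 0.4]
gripper_width: 0.0854
```

Emit:
step_arm(
  gripper=[0,0,0,0,0,0,0,0,0,0],
  travel=[
    [0,-1,0],
    [0,-1.5,0],
    [0,-2,0],
    [0,-2,0],
    [0,-2,0],
    [0,-2,0],
    [0,-2,0],
    [0,-2,0],
    [0,0,0],
    [0,0,0],
  ],
  twist=[
    [0,0,0],
    [0,0,0],
    [0,0,0],
    [0,0,0],
    [0,0,0],
    [0,0,0],
    [0,0,0],
    [0,0,0],
    [0,0,0],
    [0,0,0],
  ],
)

```text
time_s: 15.2
tool_pos: [0.4726, -0.1225, 0.2478]
eef_rot: [[0.322, 0.001, -0.947], [0.947, 0.0, 0.322], [0.001, -1.0, -0.001]]
wrist_force: [-1.0, 0.2, 0.0]
gripper_width: 0.0854
```

```bash
python3 - <<'E'
from h import *
s=get_state(); print(s['tool_pos'],s['wrist_force'],s['gripper_width'],s['time_s'])
P=camera_params('wrist'); im,d=capture('wrist'); save('wr5',im)
V,U=np.mgrid[:480,:640]; W=w('wrist',U,V,d,P); hsv=cv2.cvtColor(im,cv2.COLOR_RGB2HSV)
k=(d>0)&(np.hypot(W[...,0]-.51,W[...,1]+.1555)<.1)&(W[...,2]>.131)&(W[...,2]<.15)&(hsv[...,0]<15)&(hsv[...,1]>150)
(c,r)=cv2.minEnclosingCircle(W[k][:,:2].astype(np.float32)); p=np.array(c)-[.51,-.1555]; print(k.sum(),c,r,(52.6-np.degrees(np.arctan2(p[1],p[0])))%360)
E
```

```text
[ 0.47256415 -0.12246332  0.24782692] [-1.00090894  0.20473196  0.00135243] 0.08540468300693803 15.2
1134 (0.4707021415233612, -0.12404925376176834) 0.01233298983424902 271.2708832058945
```

View pics/wr5.png

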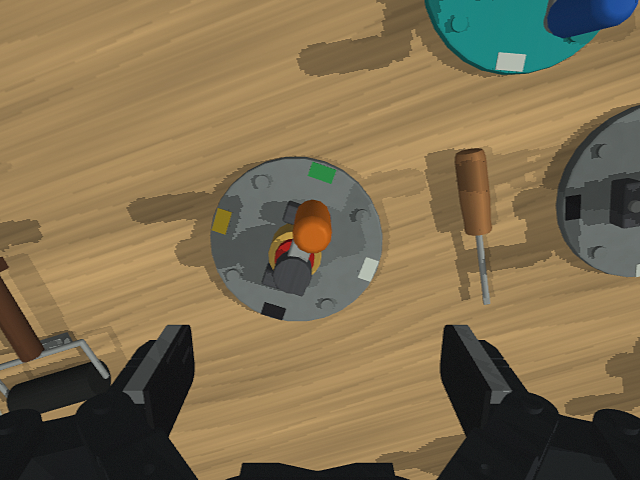

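The crank, with its knob at (312,228), points at the green mark at about 271°. The gripper is open and clear of everything.

```bash
python3 -c "
from bench import *
print(hand_in())"
```

```text
the job is handed in; nothing more can be done
None
```

I cut the thread with the orange crank and left it at the green mark, about 271° (4.73 rad), then handed the job in at about 15 s. There is no verdict from the system.

- **Forward to yellow:** it paused at about 180°, measured from the tool position.
- **Back to black:** it paused at about 94°, slightly short of a full quarter turn back but well within the allowed band.
- **Forward to green:** it stopped at about 268°, so I nudged it roughly 3° further for margin. After release, the wrist camera put the knob at 271°.
- **Release:** the gripper was fully open, the tool 0.25 m up and the wrist force about 1 N.

I did not measure the blue crank's angle at the end. The gripper stayed about 0.25 m from it while turning the orange crank. No check failed or disagreed.

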